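Seal the glass seed box: press the lid home and clip both end flaps

ROBOT

A 7-joint arm with a two-finger parallel gripper is mounted at the origin on a cart in front of the work surface, level with it; the furniture and walls round the work are solid. World frame = base frame: x ahead of the robot, y to its left, z up, the work surface at z = 0. Lengths are in m, angles in rad, forces in N, time in s.
With the tool pointing down it reaches from about 0.4 to 0.85 m from the base axis. Payload 10.4 kg.
Tool frame: the origin (TCP) lies on the centre line of the jaws, within the pads' length; the fingertips stand 17 mm ahead of it and the grasp point (between the pads) lies 2 mm behind it; z points along the fingers, y is the line along which they close (so a half turn about z gives the same grasp; the last joint's range is limited). The gripper opens to 85 mm and grips with 20 to 120 N. Pads are 22 mm wide; open, the fingers measure 114 mm over their backs; the gripper's body (76 mm by 85 mm) begins 54 mm behind the grasp point. The pads swing forward as they close: fully open they stand 13 mm farther back than shut.
Start: joints at [-1.323, 0.332, -0.065, 1.46, 0.022, 1.35, -0.088], TCP at [0.167, 0.602, 0.248] pointing down, gripper open.
Joint ranges: [-2.6, 2.6], [-0.5, 2.12], [-1.47, 1.34], [0.16, 2.42], [-1.27, 4.41], [0.06, 2.06], [-2.6, 2.6]. Speed limits (rad/s): [2.22, 2.22, 2.79, 2.79, 3.14, 3.14, 3.14].

INTERFACE

Orientations are given as a unit quaternion [x, y, z, w].
In Python, from workcell import sensors, imaging, order, spotter gives the robot as it stands. The module is installed in compiled form; this text tells all that it offers.
- The arm moves only by the shell command python3 -m inch 'ROWS' [FORCE]. ROWS is JSON, a list that holds one entry, the list of rows, each a list of 7 numbers: the shift along the tool's x, y, z in m, then the turn, a rotation vector about the tool's x, y, z in rad, then the closure, from -1 (fully open) to 1 (shut). In form: [[[x, y, z, ax, ay, az, hand], ...]]. A call has 1 to 10 rows; each row is the pose to reach, as a shift and turn from the pose commanded when the call began, along the tool's axes at that moment; what a row does not reach only later rows make up. A row lasts 1/10 s, in which the tool goes at most 50 mm and 8.59 degrees, less where a joint would pass 70% of its speed; a pose out of reach is approached as far as the arm can. A call with a gripper value outside its range is refused whole. The fingers move at their own pace and stop on an object; FORCE is the grip in N (left out, the last holds). Time passes only in rows, so rows that repeat a pose let the fingers close. It gives the time, the measured TCP pose, the force, the opening and the grip force at its end, in the units of the state.
- sensors.get_obs(): the state, without advancing time (a new reading comes with each control period).
- imaging.camera(name): name is "side" or "top"; returns the picture (400x640x3 uint8, blue, green, red); there is no depth.
- imaging.calibration(name): a dict with "mtx" (3x3 intrinsics, pixels), "D" ([k1, k2, p1, p2, k3] as OpenCV has them; the pictures are not rectified), "R" (3x3) and "t" (3): a world point X has camera coordinates R X + t. Camera axes: x right, y down, z forward; pixel columns grow to the right and rows downward; lengths in m; the calibration is good to about 2 mm. A picture is of the moment at which its call begins. calibration takes no time and is no camera call.
- order.hand_in(): hands the job in; it is judged then, once.
Trained networks look in the newest picture that a camera, given by its name, has taken for a name from the list of things; names that differ only in an ending like _2 or _b are one class to them, and where a whole thing is asked for, a point or a joint stands for the part that bears it (a point fixed in the world has none). Each returns a list of dicts, best first, with "conf" (0 to 1); they miss things now and then, are a little off and sometimes report something else, mostly with a low value. They report only what shows in the picture. A call takes as long as a camera call.
- spotter.look_for(label, camera): "pixel" ([column, row] in pixels, amid what is visible of it).
The state is a dict: "clock": time; "joint_pos": joint angles; "joint_velocities": joint speeds; "tau": joint torques, N m; "position": TCP position; "ee_rot": TCP orientation; "ft_force": force on the tool from outside, world axes, zero at the start; "torque": the same for the moment, N m; "grip_width": opening from 0.0 (shut) to 1.0 (fully open); "grasp_force": force on a finger pad.
Only numpy, scipy, OpenCV 4.12 (cv2) and the standard library are available. Lean on these libraries where they do the work, as an engineer would, in place of code of your own. Each camera call takes 0.05 s, during which the arm holds its last target. There are 200 camera calls.

TASK

Seal the glass storage box by touch alone: press its lid down fully home on the rim while both end flaps still stand out, then fold each end flap down and push its edge in until it snaps beneath the lip of the rim and stays there. Do not grip, lift or tip the box or push it out of its place, and leave the things around it undisturbed.

Things in the scene. Friction and masses are not known exactly. Their poses are not given: they have to be found in the camera images.
- glass_box: glass storage box with filed seed packets inside and a grey plastic clip-on lid, 1.5 kg in all, loose on the worktop: 136 x 200 mm (x, y) glass walls, 223 mm over the rim flange in y, top of the lid 98 mm above the worktop when it is home. Origin at the centre of its underside; z up, y along the long side (to the left as the robot sees it, apart from the yaw), x across. One flap at each short end.
- lid (a joint): height of the lid above its home position, m: 0 when fully home on the rim. At the start it sits 5.5 to 7.5 mm proud on its seal. It stays where it is put; pushing it down takes 7 to 10 N. Until it is home the flaps' beads cannot get beneath the rim's lip.
- lid_top (a point): centre of the flat raised panel on top of the lid (lid 156 x 210 mm, panel 124 x 170 mm); moves with the lid, 98 mm above the worktop when home.
- flap_left (a joint): hinge of the left flap (+y end), rad: 0 hanging straight down, clipped beneath the rim; pi/2 straight out sideways; more points up. A weak spring (0.015 Nm/rad) keeps it standing out. Folded down it moves freely to about 0.36, where its bead meets the rim's lip; 4 to 6 N on its lower edge, inward and a little down, snaps it beneath the lip, to 0, where it stays. Let go before 0.15 it springs out.
- flap_right (a joint): hinge of the right flap (-y end), rad: 0 hanging straight down, clipped beneath the rim; pi/2 straight out sideways; more points up. A weak spring (0.015 Nm/rad) keeps it standing out. Folded down it moves freely to about 0.36, where its bead meets the rim's lip; 4 to 6 N on its lower edge, inward and a little down, snaps it beneath the lip, to 0, where it stays. Let go before 0.15 it springs out.
- flap_left_hinge (a point): middle of the hinge line of the left flap, at the +y short end of the lid, 110 mm from the middle of the box and 94 mm above the worktop when the lid is home. The hinge line runs along the box's x. The flap is a smooth grey plate 84 mm long along the hinge line, 36 mm from hinge line to free edge and 3 mm thick; clipped, its outer face is 6 mm outside the hinge line.
- flap_left_edge (a point): middle of the free edge of the left flap (a rounded lip of 5 mm), 35 mm from the hinge line; moves with the flap.
- flap_right_hinge (a point): middle of the hinge line of the right flap, at the -y short end of the lid, 110 mm from the middle of the box and 94 mm above the worktop when the lid is home. The hinge line runs along the box's x. The flap is a smooth grey plate 84 mm long along the hinge line, 36 mm from hinge line to free edge and 3 mm thick; clipped, its outer face is 6 mm outside the hinge line.
- flap_right_edge (a point): middle of the free edge of the right flap (a rounded lip of 5 mm), 35 mm from the hinge line; moves with the flap.
- marker_pen: black and white marker pen lying in front of the box, 135 x 17 x 16 mm, loose; origin at the centre of its underside. Not to be disturbed.
- water_glass: clear tumbler, diameter 81 mm, 92 mm high, loose, behind and to the left; origin at the centre of its underside. Not to be disturbed.
- wood_dibber: turned wooden dibber 134 mm long, 26 mm thick, loose, behind the box to the left; origin at the centre of its underside. Not to be disturbed.
- seed_saucer: blue saucer, diameter 160 mm, 28 mm high, loose, at the back right; origin at the centre of its underside. Not to be disturbed.
- loose_packet: flat paper seed packet 115 x 85 x 10 mm, loose, behind the box; origin at the centre of its underside. Not to be disturbed.

How it is judged:
By the outcome, as a careful person would: the job done as asked, in the order asked, and still so for the second after the job is handed in, with the robot touching nothing.
It also fails if it takes over 46 s, if anything falls off the work surface, if the arm or the gripper's body presses on something with over 40 N, if the wrist force passes 120 N, or if a joint passes its speed limit or range.

## Working session

There is one attempt and no reset: what is moved stays moved. The work goes in short steps, Python scripts to look and compute and a shell command to move; the robot and the scene stay as the last step left them, time stands still between calls to the robot, and variables do not carry over. Pictures are saved under pics/ and viewed, at most 10 in all, crops included, and the job is handed in when it is done.

```bash
mkdir -p pics; cat > h.py <<'E'
import numpy as np, cv2
from workcell import sensors, imaging, order, spotter
from scipy.spatial.transform import Rotation as Ro
def ray(cam,px):
    c=imaging.calibration(cam);R=np.array(c['R']);t=np.array(c['t']).ravel()
    u=cv2.undistortPoints(np.array([[px]],float),np.array(c['mtx']),np.array(c['D'])).ravel()
    return -R.T@t, R.T@np.array([u[0],u[1],1])
def atz(cam,px,z):
    o,d=ray(cam,px); return o+d*(z-o[2])/d[2]
def tri(a,b):
    o1,d1=ray('top',a);o2,d2=ray('side',b)
    s=np.linalg.lstsq(np.c_[d1,-d2],o2-o1,rcond=None)[0]
    p,q=o1+s[0]*d1,o2+s[1]*d2
    return (p+q)/2,np.linalg.norm(p-q)
def proj(cam,X):
    c=imaging.calibration(cam)
    return cv2.projectPoints(np.array(X,float).reshape(-1,3),cv2.Rodrigues(np.array(c['R']))[0],np.array(c['t'],float),np.array(c['mtx']),np.array(c['D']))[0].reshape(-1,2)
E
python3 - <<'E'
from h import *
np.set_printoptions(precision=3,suppress=True)
for c in('top','side'):
    cv2.imwrite(f'pics/{c}0.png',imaging.camera(c)); print(c,ray(c,[320,200]))
for n in 'glass_box lid_top flap_left_hinge flap_left_edge flap_right_hinge flap_right_edge marker_pen water_glass wood_dibber seed_saucer loose_packet'.split():
    r={}
    for c in('top','side'):
        l=spotter.look_for(n,c)
        if l: r[c]=l[0]['pixel']; print(n,c,np.round(l[0]['pixel']),round(l[0]['conf'],2))
    if len(r)==2: print('  ',*tri(r['top'],r['side']))
o=sensors.get_obs();print(o['clock'],o['position'],o['ee_rot'],Ro.from_quat(o['ee_rot']).as_matrix())
E
```

```text
top (array([0.319, 0.156, 1.324]), array([ 0.205, -0.031, -0.978]))
side (array([ 0.56 , -0.87 ,  0.627]), array([-0.012,  0.879, -0.477]))
glass_box top [364. 214.] 0.67
glass_box side [311. 229.] 0.95
   [0.525 0.003 0.065] 0.001084926205257789
lid_top top [365. 215.] 0.87
lid_top side [313. 218.] 0.83
   [0.523 0.005 0.097] 0.012941891145045776
flap_left_hinge top [316. 213.] 0.87
flap_left_hinge side [322. 192.] 0.69
   [0.545 0.136 0.104] 0.009098298812840844
flap_left_edge top [316. 209.] 0.94
flap_left_edge side [323. 191.] 0.79
   [0.552 0.132 0.111] 0.0023290478534949465
flap_right_hinge top [413. 216.] 0.74
flap_right_hinge side [297. 240.] 0.92
   [ 0.494 -0.117  0.111] 0.0073225872232337424
flap_right_edge top [411. 214.] 0.74
flap_right_edge side [300. 241.] 0.92
   [ 0.501 -0.116  0.106] 0.008309334991332039
marker_pen top [351. 253.] 0.77
water_glass top [210. 174.] 0.69
water_glass side [371. 169.] 0.68
   [0.714 0.411 0.058] 0.010228578234024135
wood_dibber top [260. 173.] 0.55
wood_dibber side [371. 198.] 0.46
   [0.706 0.274 0.018] 0.010263334088296423
seed_saucer side [383. 279.] 0.66
loose_packet top [309. 166.] 0.97
loose_packet side [371. 225.] 0.93
   [0.701 0.132 0.002] 0.0037569179744921253
1.2 [0.167 0.602 0.248] [ 0.135  0.991  0.    -0.   ] [[-0.964  0.267 -0.   ]
 [ 0.267  0.964  0.   ]
 [ 0.     0.    -1.   ]]
```

```bash
python3 - <<'E'
import cv2
a=cv2.imread('pics/top0.png')[130:290,180:480];cv2.imwrite('pics/top0c.png',cv2.resize(a,None,fx=2.6,fy=2.6,interpolation=cv2.INTER_CUBIC))
a=cv2.imread('pics/side0.png')[140:320,210:450];cv2.imwrite('pics/side0c.png',cv2.resize(a,None,fx=3.2,fy=3.2,interpolation=cv2.INTER_CUBIC))
E
```

```text
(no output)
```

View pics/top0c.png

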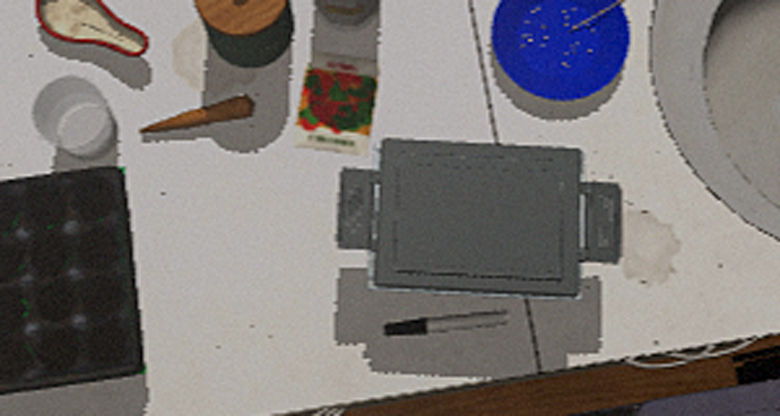

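View pics/side0c.png

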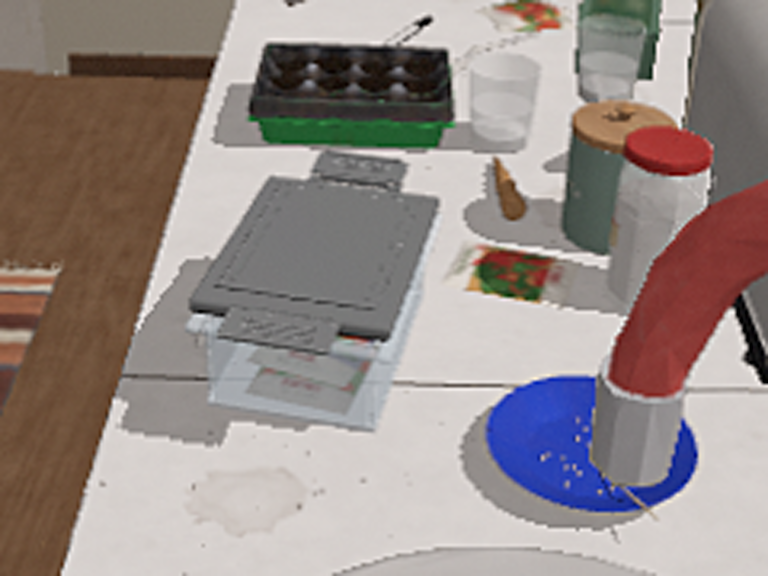

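The top view shows the lid with corners at crop pixels (382,139), (581,149), (578,297) and (371,287), and both flaps standing out. The pen lies in front of the box, at about full-image (351,253). A tap stands beside the saucer.

```bash
python3 - <<'E'
from h import *
np.set_printoptions(precision=4,suppress=True)
P=np.array([atz('top',[180+u/2.6,130+v/2.6],.098) for u,v in[(382,139),(581,149),(578,297),(371,287)]])
print(P,P.mean(0))
a=P[0]-P[1];b=P[3]-P[2];c=P[0]-P[3];d=P[1]-P[2]
for v in(a,b):print(np.linalg.norm(v),np.degrees(np.arctan2(-v[0],v[1])))
for v in(c,d):print(np.linalg.norm(v),np.degrees(np.arctan2(v[1],v[0])))
for u,v in[(338,169),(338,248),(621,184),(621,263)]:print('flap',atz('top',[180+u/2.6,130+v/2.6],.105))
print(atz('top',[345,256],.01),atz('top',[330+46,251],.01))
# hinge via proj check
print(sensors.get_obs()['joint_pos'])
E
```

```text
[[ 0.6185  0.0919  0.098 ]
 [ 0.5749 -0.1116  0.098 ]
 [ 0.4234 -0.0784  0.098 ]
 [ 0.4667  0.128   0.098 ]] [0.5209 0.0075 0.098 ]
0.2081016145327592 -12.074300192593949
0.21097053704965096 -11.849649212650224
0.1560176394102762 -13.377328044142784
0.1551515951919716 -12.325626604306189
flap [0.5924 0.1425 0.105 ]
flap [0.5107 0.1551 0.105 ]
flap [ 0.5305 -0.1435  0.105 ]
flap [ 0.4499 -0.127   0.105 ]
[0.4236 0.0708 0.01  ] [ 0.4237 -0.0181  0.01  ]
[-1.3226  0.3322 -0.0647  1.4601  0.0216  1.3499 -0.0885]
```

```bash
python3 -m inch '[[[-0.5,-0.479,0.06,0,0,-0.058,1],[-0.5,-0.479,0.06,0,0,-0.058,1],[-0.5,-0.479,0.06,0,0,-0.058,1],[-0.5,-0.479,0.06,0,0,-0.058,1],[-0.5,-0.479,0.06,0,0,-0.058,1],[-0.5,-0.479,0.06,0,0,-0.058,1],[-0.5,-0.479,0.06,0,0,-0.058,1],[-0.5,-0.479,0.06,0,0,-0.058,1],[-0.5,-0.479,0.06,0,0,-0.058,1],[-0.5,-0.479,0.06,0,0,-0.058,1]]]' 30; python3 -c "
from h import *
o=sensors.get_obs();print(Ro.from_quat(o['ee_rot']).as_matrix().round(3),o['joint_pos'])"
```

```text
clock: 2.2
position: [0.4223, 0.1721, 0.2054]
ee_rot: [0.106, 0.994, 0.0, 0.0]
ft_force: [0.7, -0.0, -0.3]
grip_width: -0.001
grasp_force: 0.0
[[-0.977  0.211  0.001]
 [ 0.211  0.977  0.001]
 [-0.001  0.001 -1.   ]] [-0.80144723 -0.02603338  0.31205408  1.96070367  0.00809686  1.20454585
  0.86578653]
```

```bash
python3 -m inch '[[[-0.11,-0.12,0.06,0,0,0,1],[-0.11,-0.12,0.06,0,0,0,1],[-0.11,-0.12,0.06,0,0,0,1],[-0.11,-0.12,0.06,0,0,0,1],[-0.11,-0.12,0.06,0,0,0,1],[-0.11,-0.12,0.06,0,0,0,1]]]'
```

```text
clock: 2.8
position: [0.5037, 0.0336, 0.1451]
ee_rot: [0.107, 0.994, 0.0, -0.0]
ft_force: [0.2, -0.1, -0.1]
grip_width: 0.0
grasp_force: 0.0
```

```bash
python3 -m inch '[[[-0.022,-0.022,0.01,0,0,0,1],[-0.022,-0.022,0.018,0,0,0,1],[-0.022,-0.022,0.02,0,0,0,1],[-0.022,-0.022,0.022,0,0,0,1],[-0.022,-0.022,0.024,0,0,0,1]]]'
```

```text
clock: 3.3
position: [0.5205, 0.0087, 0.1215]
ee_rot: [0.105, 0.994, 0.001, 0.0]
ft_force: [-2.4, 1.4, 5.6]
grip_width: -0.0
grasp_force: 2.9
```

```bash
python3 -m inch '[[[0,0,0.001,0,0,0,1],[0,0,0.002,0,0,0,1],[0,0,0.003,0,0,0,1],[0,0,0.004,0,0,0,1]]]'
```

```text
clock: 3.7
position: [0.5205, 0.0087, 0.1177]
ee_rot: [0.106, 0.994, 0.001, -0.0]
ft_force: [-3.7, 2.2, 5.3]
grip_width: -0.001
grasp_force: 2.8
```

```bash
python3 -m inch '[[[0,0,0.001,0,0,0,1],[0,0,0.002,0,0,0,1],[0,0,0.003,0,0,0,1]]]'
```

```text
clock: 4.0
position: [0.5206, 0.0087, 0.115]
ee_rot: [0.106, 0.994, 0.001, -0.0]
ft_force: [-8.6, 2.5, 20.4]
grip_width: -0.003
grasp_force: 10.3
```

```bash
python3 -m inch '[[[0,0,-0.04,0,0,0,1],[0,0.04,-0.06,0.14,0,0,1],[0,0.09,-0.06,0.28,0,0,1],[0,0.13,-0.06,0.42,0,0,1],[0,0.165,-0.05,0.52,0,0,1],[0,0.165,-0.03,0.52,0,0,1],[0,0.165,-0.026,0.52,0,0,1],[0,0.165,-0.026,0.52,0,0,1]]]'; python3 - <<'E'
from h import *
np.set_printoptions(precision=4,suppress=True)
for c in('top','side'): cv2.imwrite(f'pics/{c}1.png',imaging.camera(c))
a=cv2.imread('pics/side1.png')[140:260,250:370];a=cv2.resize(a,(480,480),interpolation=cv2.INTER_CUBIC)
b=cv2.imread('pics/top1.png')[170:250,290:430];b=cv2.resize(b,(700,400),interpolation=cv2.INTER_CUBIC)
b=cv2.resize(b,(320,183));cv2.imwrite('pics/m1.png',np.hstack([a,cv2.copyMakeBorder(b,0,297,0,0,0)]))
o=sensors.get_obs();C=np.array([.521,.0075,0]);B=np.array([[.9774,-.2113,0],[.2113,.9774,0],[0,0,1]])
print(B@(np.array(o['position'])-C))
E
```

```text
clock: 4.8
position: [0.5553, 0.1673, 0.1403]
ee_rot: [0.103, 0.961, -0.256, -0.028]
ft_force: [0.3, 0.1, 1.1]
grip_width: 0.002
grasp_force: 0.0
[0.0006 0.1633 0.1419]
```

View pics/m1.png

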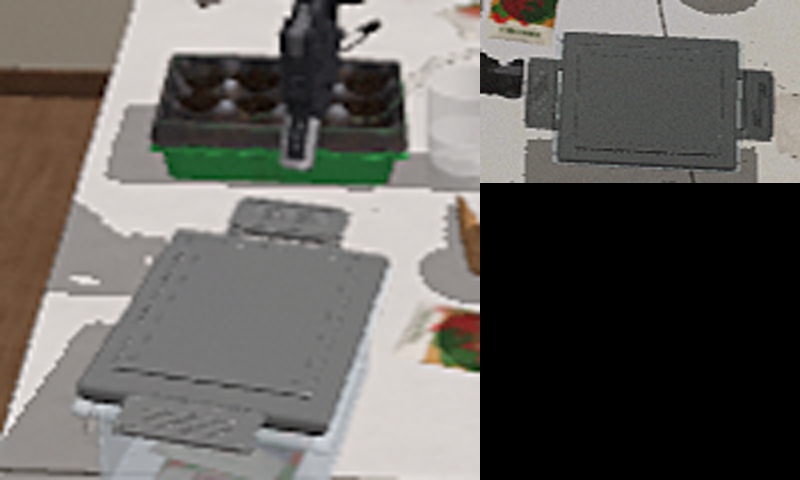

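Both pictures show the lid seated on the rim with both flaps still out, and the fingertip above the left flap's outer edge. I'll fold it now.

```bash
python3 -m inch '[[[0,0.007,0.015,0,0,0,1],[0,0.014,0.031,0,0,0,1],[0,0.018,0.038,0,0,0,1],[0,0.021,0.045,0,0,0,1],[0,0.021,0.052,0,0,0,1],[0,0.02,0.059,0,0,0,1],[0,0.02,0.059,0,0,0,1]]]'; python3 - <<'E'
from h import *
np.set_printoptions(precision=4,suppress=True)
for c in('top','side'): cv2.imwrite(f'pics/{c}2.png',imaging.camera(c))
a=cv2.imread('pics/side2.png')[140:260,250:370];a=cv2.resize(a,(480,480),interpolation=cv2.INTER_CUBIC)
b=cv2.imread('pics/top2.png')[180:240,280:340];b=cv2.resize(b,(320,320),interpolation=cv2.INTER_CUBIC)
cv2.imwrite('pics/m2.png',np.hstack([a,cv2.copyMakeBorder(b,0,160,0,0,0)]))
o=sensors.get_obs();C=np.array([.521,.0075,0]);B=np.array([[.9774,-.2113,0],[.2113,.9774,0],[0,0,1]])
print(B@(np.array(o['position'])-C),B@o['ft_force'])
E
```

```text
clock: 5.6
position: [0.5526, 0.1579, 0.078]
ee_rot: [0.102, 0.961, -0.254, -0.027]
ft_force: [1.0, 7.6, -4.8]
grip_width: 0.001
grasp_force: 4.0
[-0.0008  0.1542  0.0784] [-0.4279  6.3786 -4.0924]
```

View pics/m2.png

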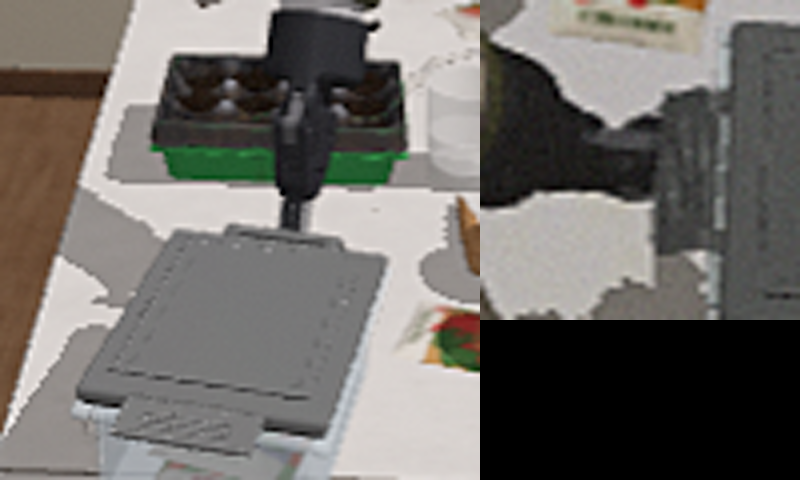

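The left flap has folded part of the way. Its edge shows at about (321,197) in the side image and (313,212) in the top image. I'll triangulate that to get the flap angle.

```bash
python3 - <<'E'
from h import *
np.set_printoptions(precision=4,suppress=True)
C=np.array([.521,.0075,0]);B=np.array([[.9774,-.2113,0],[.2113,.9774,0],[0,0,1]])
print(B@(tri([312.8,212],[321,197])[0]-C))
for f in (.36,.5,.7,.9,1.1):
  e=B.T@np.array([0,.110+.036*np.sin(f)+.003*np.cos(f),.094-.036*np.cos(f)+.003*np.sin(f)])+C
  print(f,proj('top',e),proj('side',e))
a=cv2.imread('pics/side2.png')[170:220,290:350];a=cv2.resize(a,(600,500),interpolation=cv2.INTER_CUBIC)
cv2.imwrite('pics/z2.png',a)
E
```

```text
[-0.0015  0.1373  0.0871]
0.36 [[317.2458 213.3737]] [[320.385  206.7018]]
0.5 [[315.6471 213.1281]] [[320.7535 205.243 ]]
0.7 [[313.5991 212.723 ]] [[321.2286 202.9795]]
0.9 [[311.8998 212.2675]] [[321.6284 200.5807]]
1.1 [[310.6179 211.7782]] [[321.9385 198.1339]]
```

View pics/z2.png

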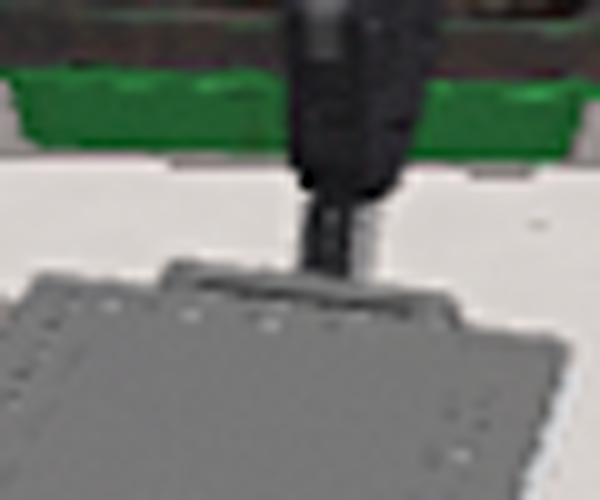

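The finger slipped outside the flap edge: the flap is at about 1.1 rad and wedged against the finger's side. I'll back off and re-enter nearer the hinge.

```bash
python3 -m inch '[[[0,0.006,-0.003,0,0,0,1],[0,0.012,-0.007,0,0,0,1],[0,0.003,-0.025,0,0,0,1],[0,-0.014,-0.052,0,0,0,1],[0,-0.024,-0.046,0,0,0,1],[0,-0.024,-0.046,0,0,0,1],[0,-0.024,-0.046,0,0,0,1]]]'; cat >> h.py <<'E'
C=np.array([.521,.0075,0]);B=np.array([[.9774,-.2113,0],[.2113,.9774,0],[0,0,1]])
def st():
    o=sensors.get_obs();print((1e3*B@(np.array(o['position'])-C)).round(1),(B@o['ft_force']).round(1),o['clock'])
    print((B@Ro.from_quat(o['ee_rot']).as_matrix()).round(3))
E
python3 -c "from h import *;st()"
```

```text
clock: 6.4
position: [0.553, 0.1586, 0.1303]
ee_rot: [0.103, 0.961, -0.256, -0.028]
ft_force: [-0.8, 0.6, -1.1]
grip_width: 0.0
grasp_force: 0.0
[ -0.6 154.4 130.3] [-0.9  0.4 -1.1] 6.4
[[-1.     0.    -0.001]
 [ 0.001  0.867 -0.497]
 [ 0.001 -0.497 -0.868]]
```

```bash
python3 -m inch '[[[0,0.006,0.009,0,0,0,1],[0,0.011,0.018,0,0,0,1],[0,0.015,0.025,0,0,0,1],[0,0.018,0.031,0,0,0,1],[0,0.018,0.037,0,0,0,1],[0,0.017,0.043,0,0,0,1],[0,0.017,0.043,0,0,0,1]]]'; python3 - <<'E'
from h import *
st()
a=imaging.camera('side')[150:230,280:360];cv2.imwrite('pics/z3.png',cv2.resize(a,(560,560),interpolation=cv2.INTER_CUBIC))
E
```

```text
clock: 7.1
position: [0.5517, 0.1515, 0.0846]
ee_rot: [0.103, 0.961, -0.256, -0.028]
ft_force: [-0.6, 0.4, 0.8]
grip_width: -0.003
grasp_force: 0.1
[ -0.4 147.2  84.6] [-0.7  0.2  0.8] 7.1
[[-1.     0.    -0.001]
 [ 0.001  0.867 -0.498]
 [ 0.    -0.498 -0.867]]
```

View pics/z3.png

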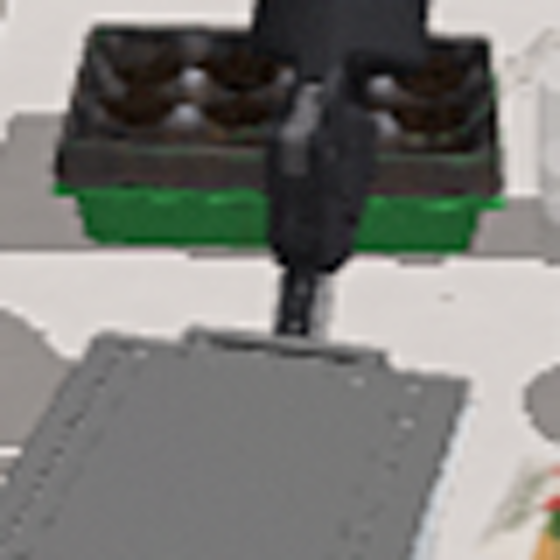

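```bash
python3 - <<'E'
from h import *
for b,z in[(.105,.094),(.112,.097),(.116,.097),(.12,.094),(.13,.09),(.14,.085)]:
  print(b,z,proj('side',B.T@np.array([0,b,z])+C),proj('top',B.T@np.array([.0,b,z])+C))
a=imaging.camera('top')[185:245,285:345];cv2.imwrite('pics/z4.png',cv2.resize(a,(540,540),interpolation=cv2.INTER_CUBIC))
E
```

```text
0.105 0.094 [[318.90280043 200.08466165]] [[324.73435217 211.61515892]]
0.112 0.097 [[319.50498389 198.0185264 ]] [[322.14549939 211.27308934]]
0.116 0.097 [[319.83614767 197.37736514]] [[320.66134001 211.19392128]]
0.12 0.094 [[320.146227   197.66692185]] [[319.18160594 211.31892463]]
0.13 0.09 [[320.93297053 197.31109894]] [[315.49813383 211.39281809]]
0.14 0.085 [[321.69847994 197.26484655]] [[311.84557309 211.5335299 ]]
```

View pics/z4.png

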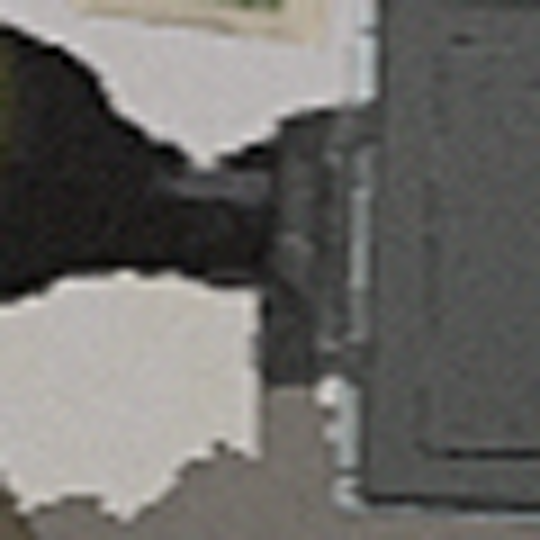

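The top view shows the flap edge at (314,212), about 0.6 rad, with the finger resting on the flap's outer face as planned. I'll push on to the lip.

```bash
python3 -m inch '[[[0,-0.001,0.003,0,0,0,1],[0,-0.002,0.006,0,0,0,1],[0,-0.003,0.008,0,0,0,1]]]'; python3 -c "from h import *;st()"
```

```text
clock: 7.5
position: [0.5506, 0.1458, 0.0796]
ee_rot: [0.103, 0.961, -0.256, -0.027]
ft_force: [0.4, 0.0, -0.4]
grip_width: 0.004
grasp_force: 0.4
[ -0.3 141.4  79.6] [ 0.4  0.1 -0.4] 7.5
[[-1.     0.     0.   ]
 [-0.     0.868 -0.497]
 [-0.    -0.497 -0.868]]
```

```bash
python3 -m inch '[[[0,-0.001,0.0015,0,0,0,1],[0,-0.002,0.003,0,0,0,1],[0,-0.002,0.003,0,0,0,1]]]'; python3 -c "from h import *;st()"
```

```text
clock: 7.8
position: [0.5501, 0.1436, 0.0782]
ee_rot: [0.102, 0.961, -0.255, -0.027]
ft_force: [0.2, 3.9, 2.3]
grip_width: -0.002
grasp_force: 2.1
[ -0.3 139.1  78.2] [-0.7  3.8  2.3] 7.8
[[-1.    -0.001  0.001]
 [-0.001  0.869 -0.496]
 [-0.    -0.496 -0.869]]
```

```bash
python3 -m inch '[[[0,-0.001,0.001,0,0,0,1],[0,-0.002,0.002,0,0,0,1],[0,-0.002,0.002,0,0,0,1]]]'; python3 -c "from h import *;st()"
```

```text
clock: 8.1
position: [0.5493, 0.1396, 0.0772]
ee_rot: [0.103, 0.961, -0.256, -0.027]
ft_force: [0.1, 3.2, 0.8]
grip_width: 0.004
grasp_force: 1.3
[ -0.3 135.1  77.2] [-0.6  3.2  0.8] 8.1
[[-1.     0.    -0.   ]
 [ 0.     0.868 -0.497]
 [ 0.    -0.497 -0.868]]
```

```bash
python3 -m inch '[[[0,-0.001,0.001,0,0,0,1],[0,-0.002,0.002,0,0,0,1],[0,-0.0025,0.0025,0,0,0,1]]]'; python3 -c "from h import *;st()"
```

```text
clock: 8.4
position: [0.5484, 0.1364, 0.0761]
ee_rot: [0.103, 0.961, -0.256, -0.028]
ft_force: [0.4, 1.4, 0.1]
grip_width: 0.001
grasp_force: 0.6
[ -0.4 131.8  76.1] [0.1 1.4 0.1] 8.4
[[-1.     0.    -0.   ]
 [ 0.     0.868 -0.497]
 [ 0.    -0.497 -0.868]]
```

Force is falling, so I'll keep going to a firm stop.

```bash
python3 -m inch '[[[0,-0.001,0.001,0,0,0,1],[0,-0.002,0.0015,0,0,0,1],[0,-0.0025,0.002,0,0,0,1]]]'; python3 -c "from h import *;st()"
```

```text
clock: 8.7
position: [0.548, 0.1347, 0.0758]
ee_rot: [0.102, 0.961, -0.255, -0.027]
ft_force: [1.0, 5.8, 1.5]
grip_width: -0.002
grasp_force: 3.2
[ -0.5 130.   75.8] [-0.2  5.9  1.5] 8.7
[[-1.    -0.001  0.001]
 [-0.001  0.869 -0.495]
 [-0.    -0.495 -0.869]]
```

```bash
python3 -m inch '[[[0,0.006,-0.009,0,0,0,1],[0,0.012,-0.018,0,0,0,1],[0,-0.008,-0.055,0,0,0,1],[0,-0.029,-0.091,0,0,0,1],[0,-0.029,-0.091,0,0,0,1],[0,-0.029,-0.091,0,0,0,1]]]'; python3 - <<'E'
from h import *
st()
a=imaging.camera('side')[160:270,250:360];b=imaging.camera('top')[170:250,290:435]
cv2.imwrite('pics/b5.png',b)
a=cv2.resize(a,(400,400),interpolation=cv2.INTER_CUBIC);b=cv2.resize(b,(400,221),interpolation=cv2.INTER_CUBIC)
cv2.imwrite('pics/z5.png',np.hstack([a,cv2.copyMakeBorder(b,0,179,0,0,0)]))
E
```

```text
clock: 9.3
position: [0.5527, 0.154, 0.1703]
ee_rot: [0.103, 0.961, -0.255, -0.027]
ft_force: [0.4, 0.6, 0.2]
grip_width: -0.0
grasp_force: 0.0
[  0.  149.9 170.3] [0.3 0.7 0.2] 9.3
[[-1.     0.     0.001]
 [-0.     0.869 -0.495]
 [-0.001 -0.495 -0.869]]
```

View pics/z5.png

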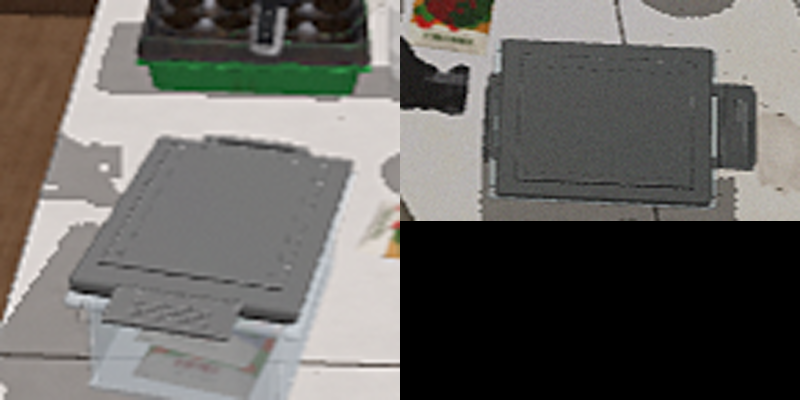

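The left flap is clipped and the box hasn't moved; the right flap still stands out. I'll cross over to the right side.

```bash
python3 -m inch '[[[0,-0.042,0.024,-0.13,0,0,1],[0,-0.085,0.047,-0.27,0,0,1],[0,-0.127,0.07,-0.41,0,0,1],[0,-0.17,0.094,-0.55,0,0,1],[0,-0.21,0.116,-0.69,0,0,1],[0,-0.25,0.138,-0.83,0,0,1],[0,-0.272,0.15,-0.97,0,0,1],[0,-0.272,0.15,-1.04,0,0,1],[0,-0.258,0.168,-1.04,0,0,1],[0,-0.244,0.186,-1.04,0,0,1]]]'; python3 -m inch '[[[0,0,0,0,0,0,1],[0,0,0,0,0,0,1]]]'; python3 -c "from h import *;st();print(sensors.get_obs()['joint_pos'])"
```

```text
clock: 10.4
position: [0.4871, -0.1454, 0.1272]
ee_rot: [0.105, 0.961, 0.256, 0.027]
ft_force: [0.8, 0.3, 0.3]
grip_width: -0.0
grasp_force: 0.0
clock: 10.6
position: [0.4875, -0.1437, 0.1287]
ee_rot: [0.103, 0.961, 0.256, 0.026]
ft_force: [-0.6, 0.0, 1.0]
grip_width: 0.001
grasp_force: 0.0
[  -0.8 -154.9  128.7] [-0.6 -0.1  1. ] 10.6
[[-1.     0.001 -0.002]
 [-0.     0.868  0.497]
 [ 0.002  0.497 -0.868]]
[-0.03180319  0.35678692  0.63168263  1.88067937 -0.72192975  1.28474267
  2.27250766]
```

```bash
python3 -m inch '[[[0,-0.005,0.008,0,0,0,1],[0,-0.01,0.017,0,0,0,1],[0,-0.014,0.024,0,0,0,1],[0,-0.017,0.03,0,0,0,1],[0,-0.017,0.036,0,0,0,1],[0,-0.016,0.042,0,0,0,1],[0,-0.016,0.042,0,0,0,1]]]'; python3 -c "from h import *;st()"
```

```text
clock: 11.3
position: [0.4893, -0.1362, 0.084]
ee_rot: [0.102, 0.961, 0.256, 0.027]
ft_force: [-0.4, -0.5, -0.0]
grip_width: -0.003
grasp_force: 0.1
[  -0.6 -147.2   84. ] [-0.3 -0.6 -0. ] 11.3
[[-1.    -0.    -0.001]
 [-0.001  0.868  0.497]
 [ 0.001  0.497 -0.868]]
```

Same state as on the left at this stage, with no jam. I'll go on to the lip.

```bash
python3 -m inch '[[[0,0.001,0.003,0,0,0,1],[0,0.002,0.006,0,0,0,1],[0,0.003,0.008,0,0,0,1],[0,0.004,0.0095,0,0,0,1],[0,0.005,0.011,0,0,0,1],[0,0.005,0.011,0,0,0,1]]]'; python3 -c "from h import *;st()"
```

```text
clock: 11.9
position: [0.4916, -0.1274, 0.0775]
ee_rot: [0.103, 0.961, 0.256, 0.027]
ft_force: [-0.8, -1.9, 1.7]
grip_width: 0.001
grasp_force: 1.3
[  -0.2 -138.1   77.5] [-0.4 -2.   1.7] 11.9
[[-1.    -0.     0.   ]
 [-0.     0.868  0.497]
 [-0.     0.497 -0.868]]
```

```bash
python3 -m inch '[[[0,0.001,0.001,0,0,0,1],[0,0.002,0.002,0,0,0,1],[0,0.003,0.003,0,0,0,1],[0,0.0035,0.0035,0,0,0,1]]]'; python3 -c "from h import *;st()"
```

```text
clock: 12.3
position: [0.4924, -0.1222, 0.0761]
ee_rot: [0.102, 0.961, 0.256, 0.027]
ft_force: [-0.8, -1.4, 0.8]
grip_width: 0.003
grasp_force: 0.7
[  -0.5 -132.8   76.1] [-0.5 -1.6  0.8] 12.3
[[-1.    -0.    -0.001]
 [-0.001  0.867  0.498]
 [ 0.001  0.498 -0.867]]
```

```bash
python3 -m inch '[[[0,0.001,0.001,0,0,0,1],[0,0.002,0.002,0,0,0,1],[0,0.003,0.0025,0,0,0,1]]]'; python3 -c "from h import *;st()"
```

```text
clock: 12.6
position: [0.4929, -0.1213, 0.0756]
ee_rot: [0.104, 0.961, 0.254, 0.028]
ft_force: [-5.6, -12.8, 3.1]
grip_width: -0.001
grasp_force: 6.7
[  -0.2 -131.9   75.6] [ -2.8 -13.7   3.1] 12.6
[[-1.     0.001  0.002]
 [ 0.002  0.869  0.494]
 [-0.001  0.494 -0.869]]
```

```bash
python3 -m inch '[[[0,-0.006,-0.009,0,0,0,1],[0,-0.012,-0.018,0,0,0,1],[0,0.008,-0.055,0,0,0,1],[0,0.029,-0.091,0,0,0,1],[0,0.02,-0.12,0,0,0,1],[0,0.02,-0.12,0,0,0,1]]]'; python3 - <<'E'
from h import *
st()
a=imaging.camera('side')[150:290,240:400];b=imaging.camera('top')[150:270,290:435]
a=cv2.resize(a,(400,350),interpolation=cv2.INTER_CUBIC);b=cv2.resize(b,(400,331),interpolation=cv2.INTER_CUBIC)
cv2.imwrite('pics/z6.png',np.hstack([a,cv2.copyMakeBorder(b,0,19,0,0,0)]))
E
```

```text
clock: 13.2
position: [0.485, -0.1638, 0.1931]
ee_rot: [0.103, 0.961, 0.255, 0.03]
ft_force: [0.6, -0.1, 0.6]
grip_width: 0.001
grasp_force: 0.0
[   1.  -175.   193.1] [0.6 0.  0.6] 13.2
[[-1.    -0.     0.006]
 [ 0.003  0.868  0.496]
 [-0.006  0.496 -0.868]]
```

View pics/z6.png

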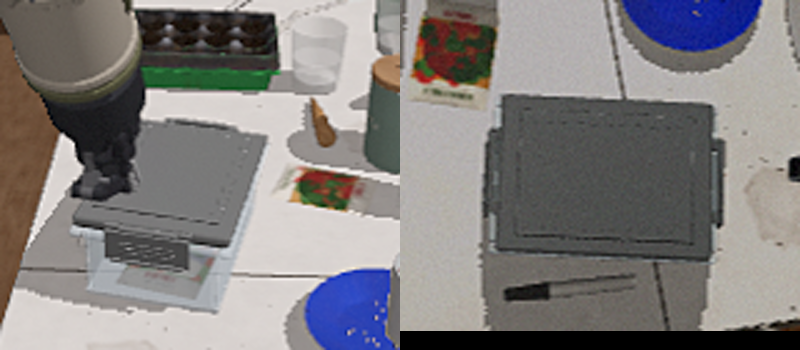

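Both flaps hang clipped at the ends, at about (322,217) and (408,216) in the top view. The lid is flat, the box and pen are where they were, and the tool is clear. I'll hand in.

```bash
python3 -c "
from workcell import order
print(order.hand_in())"
```

```text
the job is handed in; nothing more can be done
None
```

The lid is pressed home and both end flaps look snapped beneath the rim, with the box and everything around it seen in place; I handed the job in at about 13 s, and it returned no verdict.

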